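# Stand the tablet jar in its stand and open the child-proof cap

### The arm

A 6-joint arm with a two-finger parallel gripper is mounted at the origin on the work surface. World frame = base frame: x ahead of the robot, y to its left, z up, the work surface at z = 0. Lengths are in mm, angles in rad, forces in N, time in s.
With the tool pointing down it reaches from about 350 to 775 mm from the base axis. Payload 7.3 kg.
Tool frame: the origin (TCP) lies at the very end of the fingers, on their centre line; the grasp point (between the pads) lies 19 mm behind it (bot.grip_point_offset is the distance from the TCP to the grasp point, in mm); z points along the fingers, y is the line along which they close (so a half turn about z gives the same grasp; the last joint's range is limited). The gripper opens to 92 mm and grips with 3 to 60 N. Pads are 19 mm wide; open, the fingers measure 130 mm over their backs; the gripper's body (75 mm by 190 mm) begins 47 mm behind the grasp point.
Start: joints at [-1.473, 0.342, 1.524, -0, 1.275, -0.146], TCP at [126.752, -509.489, 226.741] pointing down, gripper open.
Joint ranges: [-2.53, 2.53], [-0.77, 2.02], [0.04, 2.7], [-1, 4.14], [0.28, 2.66], [-3.11, 3.11]. Speed limits (rad/s): [2.57, 2.57, 3.14, 3.14, 3.14, 3.14].

### API

Orientations are given as [roll, pitch, yaw] about the fixed x, y, z axes, in that order (R = Rz(yaw) Ry(pitch) Rx(roll)).
In Python, from plant import bot gives the robot as it stands. The module is installed in compiled form; this text tells all that it offers.
- The arm moves only by the shell command python3 -m jog 'ROWS' [OPENING]. ROWS is JSON, a list of rows, each a list of 6 numbers: the shift along the tool's x, y, z in mm, then the turn, a rotation vector about the tool's x, y, z in rad. In form: [[dx, dy, dz, rx, ry, rz], ...]. A call has 1 to 12 rows; each row shifts and turns the commanded pose from where the row before left it, along the tool's axes as they then stand; what a row does not reach is not made up. A row lasts 1/10 s, in which the tool goes at most 50 mm and 8.59 degrees, less where a joint would pass 70% of its speed; a pose out of reach is approached as far as the arm can. A call with a gripper value outside its range is refused whole. OPENING is the opening in per cent of the stroke, from 0 (shut) to 100 (fully open), set as the call begins (- or left out, the last holds). The fingers move at their own pace and stop on an object; the grip force is fixed at half the most. Time passes only in rows, so rows that do not move let the fingers close. It gives the time, the measured TCP pose, the force, the opening and the grip force at its end, in the units of the state.
- bot.get_obs(): the state, without advancing time (a new reading comes with each control period).
- bot.capture(name): name is "scene" or "top"; returns the picture (384x512x3 uint8, red, green, blue); there is no depth.
- bot.camera_model(name): a dict with "fx", "fy", "cx", "cy" (pixels), "position" and "orientation" of the camera in the world. Camera axes: x right, y down, z forward; pixel columns grow to the right and rows downward; lengths in mm; the calibration is good to about 2 mm. A picture is of the moment at which its call begins. camera_model takes no time and is no camera call.
- bot.close_job(): hands the job in; it is judged then, once.
Trained networks look in the newest picture that a camera, given by its name, has taken for a name from the list of things; names that differ only in an ending like _2 or _b are one class to them, and where a whole thing is asked for, a point or a joint stands for the part that bears it (a point fixed in the world has none). Each returns a list of dicts, best first, with "p" (0 to 1); they miss things now and then, are a little off and sometimes report something else, mostly with a low value. They report only what shows in the picture. A call takes as long as a camera call. They do not tell look-alikes from the thing itself.
- bot.outline_of(target, camera): "mask" (384x512 bool, what is visible of it) and "pixel" ([column, row] in pixels, amid what is visible of it).
The state is a dict: "time": time; "joint_positions": joint angles; "dq": joint speeds; "tau": joint torques, N m; "tool_pos": TCP position; "tcp_rot": TCP orientation; "contact_force": force on the tool from outside, world axes, zero at the start; "moment": the same for the moment, N m; "grip_width": finger opening in mm; "finger_force": force on a finger pad.
Only numpy, scipy, OpenCV 4.12 (cv2) and the standard library are available. Lean on these libraries where they do the work, as an engineer would, in place of code of your own. Each camera call takes 0.05 s, during which the arm holds its last target. There are 200 camera calls.

### The job

The tablet jar is lying on the table: stand it upright, fully home in the square grey stand, and let go of it. Then take its child-proof green cap, push it in against its spring and turn it anticlockwise past the hidden safety stop, so that it springs back up by itself in the open position when you let go. The jar stays in its stand, and the other loose things on the table stay where they are.

Things in the scene. Friction and masses are not known exactly. Their poses are not given: they have to be found in the camera images.
- jar: White square tablet jar, blue label, round green captive cap; 100 mm long, 0.25 kg; at first lying on a flat side, cap pointing roughly away from the robot. Own x: its axis, towards the cap; y, z square to its flat sides. Origin on the axis, 46 mm from the foot face, at the centre of mass. Body 56 x 56 mm from x = -46 to +16 mm, then a thin neck, then the cap (42 mm across) from +24 to +54 mm.
- jar_foot (a point): Centre of the jar's foot face (46 mm from the jar's origin, opposite the cap).
- cap_top (a point): Centre of the cap's flat top, moving with the cap; own x points out of the cap along the jar's axis; a white ridge on top points along own z. Below it the cap is a ribbed cylinder 42 mm in diameter and 30 mm high. The 8 mm gap between its skirt and the jar's shoulder closes when it is pushed in.
- press (a joint): How far the cap is pushed in, m: 0 out, 0.008 fully in. The spring takes about 4 N to start and 11 N fully in, and pushes the cap back out.
- cap (a joint): Turn of the cap on the jar, rad: 0 closed, up to 1.4 open, growing anticlockwise seen from above the cap. With the cap out, a hidden stop blocks it from about 0.45 to 1.05; it passes only while pushed in more than 5 mm, and beyond 1.05 springs out again when let go. Otherwise it turns easily.
- stand: Heavy fixed grey square stand, flared green lips; origin at the centre of its underside, z up, x and y square to its sides. 88 x 88 mm. Square well 62 x 62 mm, floor 6 mm above the table, upright walls up to 21 mm; the lips flare wider up to 33 mm. The jar fits at any quarter turn and can then turn by only about 0.1 rad.
- stand_in (a point): Centre of the well's floor, 6 mm above the table.
- brush: Loose dark grooming brush, 200 mm long, 32 mm high; leave alone.
- salve: Loose green salve tube, 110 mm long, 22 mm high; leave alone.
- dropper: Loose white dropper bottle, 44 mm in diameter, 120 mm high, standing; leave alone.
- sanitizer: Loose blue-green bottle, 56 mm in diameter, 120 mm high, standing; leave alone.
- wipes: Loose white wipes box, 100 x 170 x 55 mm; leave alone.
- carton: Loose white and blue carton, 120 x 60 x 40 mm; leave alone.
Things that resemble listed ones, but are neither listed nor needed, are in the scene too. What is shaped like the jar but orange is not meant. Leave any orange look-alike of the stand alone.

How it is judged (in metres and radians):
On the way, in this order (a step that is already met when the one before it is completed fails the run):
1. the jar stands upright and home in the stand, let go, its cap still closed (horizontal distance between jar_foot and stand_in below 0.008 m and distance between jar_foot and stand_in below 0.009 m and angle between jar's own x axis and vertical below 0.1 rad and z of cap_top in the frame of stand above 0.09 m and value of joint cap below 0.6 rad and contact force between the fingers and jar below 0.1 N), for 0.2 s.
2. the cap is pushed in, the jar still home in the stand (value of joint press above 0.0045 m and distance between jar_foot and stand_in below 0.01 m and angle between jar's own x axis and vertical below 0.15 rad), for 0.1 s.
At the end, for the whole second after the job is handed in: The jar stands upright (within 0.1 rad) with its foot within 9 mm of the centre of the well's floor, at rest; its cap is turned beyond the stop (more than 1.0 rad) and has sprung out again (less than 2 mm pushed in). No bystander has moved by 30 mm or more (value of joint cap above 1 rad and value of joint press below 0.002 m and distance between jar_foot and stand_in below 0.009 m and angle between jar's own x axis and vertical below 0.1 rad and z of cap_top in the frame of stand above 0.09 m and linear speed of jar below 0.02 m/s); the robot touches nothing.
It fails at once if a bystander is moved by more than 30 mm (distance of any of brush, salve, dropper, sanitizer, wipes, carton from where it was at the start of the episode above 0.03 m).
It also fails if it takes over 64 s, if anything falls off the work surface, if the arm or the gripper's body presses on something with over 40 N, if the wrist force passes 120 N, or if a joint passes its speed limit or range.

## Working session

There is one attempt and no reset: what is moved stays moved. The work goes in short steps, Python scripts to look and compute and a shell command to move; the robot and the scene stay as the last step left them, time stands still between calls to the robot, and variables do not carry over. Pictures are saved under pics/ and viewed, at most 10 in all, crops included, and the job is handed in when it is done.

```bash
mkdir -p pics; python3 - <<'E'
from plant import bot
import cv2,numpy as np
a=bot.capture("scene");b=bot.capture("top")
cv2.imwrite("pics/a.png",a[:,:,::-1]);cv2.imwrite("pics/b.png",b[:,:,::-1])
for c in("scene","top"):
    print(c,bot.camera_model(c))
    for t in("jar","stand","cap_top","dropper","sanitizer"):
        for r in bot.outline_of(t,c)[:3]: print(t,round(r["p"],2),r["pixel"],r["mask"].sum())
print(bot.get_obs())
E
```

```text
scene {'fx': 390.8033934181842, 'fy': 390.8033934181842, 'cx': 253.17110048029315, 'cy': 184.10945041059887, 'position': array([1025.29046959,  237.4560925 ,  875.42902463]), 'orientation': array([-2.57598687,  0.01193966,  2.01904626])}
jar 0.72 [214.7, 153.0] 830
jar 0.64 [266.3, 182.8] 958
jar 0.46 [152.7, 127.3] 854
stand 0.84 [326.1, 197.8] 1148
stand 0.72 [371.5, 164.8] 1152
cap_top 0.76 [210.8, 168.5] 232
cap_top 0.71 [249.4, 174.5] 196
cap_top 0.5 [106.8, 196.3] 1270
dropper 0.64 [180.5, 240.6] 497
dropper 0.2 [207.7, 164.7] 263
sanitizer 0.91 [262.8, 267.2] 750
top {'fx': 429.7163011258217, 'fy': 429.7163011258217, 'cx': 255.89152264272042, 'cy': 186.44509700147177, 'position': array([ 393.25632083,   11.20866813, 1119.57269155]), 'orientation': array([-2.97183063, -0.00557446, -1.5454271 ])}
jar 0.88 [316.1, 218.6] 823
jar 0.68 [255.3, 205.7] 810
stand 0.76 [156.6, 278.4] 1248
stand 0.65 [191.8, 221.2] 1167
cap_top 0.58 [310.1, 200.2] 186
cap_top 0.57 [269.3, 210.1] 196
dropper 0.87 [296.6, 119.8] 347
sanitizer 0.78 [217.3, 124.9] 502
sanitizer 0.66 [191.1, 220.0] 1219
{'time': 0.6, 'joint_positions': array([-1.47297472e+00,  3.41982476e-01,  1.52409221e+00, -5.82741539e-06,
        1.27542029e+00, -1.45992138e-01]), 'dq': array([-0.00039138,  0.0001989 , -0.00077624,  0.0003046 , -0.00077549,
       -0.00028035]), 'tau': array([-2.11809733e-03, -4.30935717e+01, -2.44399559e+01,  7.15809641e-02,
        4.84954077e-02, -6.53995130e-06]), 'tool_pos': array([ 126.76323139, -509.48283339,  226.75233348]), 'tcp_rot': array([3.14149683e+00, 1.97251226e-05, 2.43815445e-01]), 'contact_force': array([0.22253339, 0.90042481, 0.38903583]), 'moment': array([-0.00141764, -0.03231798,  0.00688591]), 'finger_force': 0.0, 'grip_width': 92.05604585775825}
```

View pics/a.png

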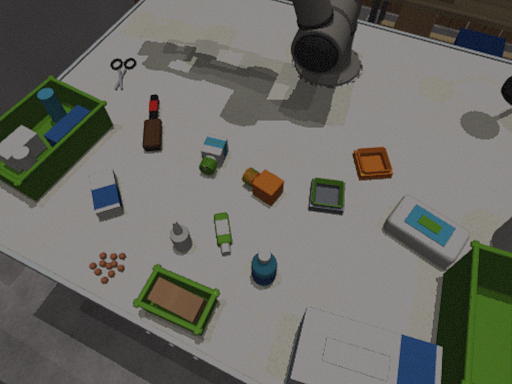

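View pics/b.png

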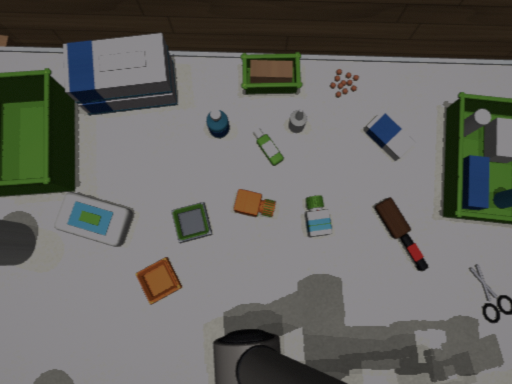

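Candidates for the jar are the white one with the blue label (scene 214,153; top 317,218) and the orange look-alike (scene 266,184; top 255,205), so I choose the white one. Candidates for the stand are the grey one with green lips (scene 327,195; top 191,222) and the orange one (scene 372,163; top 157,280), so I choose the grey one. Next I fit both poses and check them in a close crop.

```bash
cat > h.py <<'E'
from plant import bot
import cv2,numpy as np
from scipy.spatial.transform import Rotation as R
from scipy.optimize import minimize
def proj(c,P):
    m=bot.camera_model(c);p=(np.asarray(P)-m["position"])@R.from_euler("xyz",m["orientation"]).as_matrix()
    return p[:,:2]/p[:,2:]*m["fx"]+[m["cx"],m["cy"]]
def ray(c,uv,z):
    m=bot.camera_model(c);d=R.from_euler("xyz",m["orientation"]).apply([(uv[0]-m["cx"])/m["fx"],(uv[1]-m["cy"])/m["fx"],1])
    return m["position"]+d*(z-m["position"][2])/d[2]
box=lambda a,b,h:np.array([[x,y,z] for x in(a,b) for y in(-h,h) for z in(-h,h)],float)
t=np.linspace(0,2*np.pi,24)
CAP=np.array([[x,21*np.cos(k),21*np.sin(k)] for x in(24,54) for k in t])
BODY=box(-46,16,28)
def sil(c,parts,S=4):
    im=np.zeros((384*S,512*S),np.uint8)
    for p in parts: cv2.fillConvexPoly(im,cv2.convexHull(np.round(proj(c,p)*S).astype(np.int32)),1)
    return cv2.resize(im*255,(512,384),interpolation=cv2.INTER_AREA)/255.
def jarparts(q): # x,y,z of origin, yaw  (lying)
    M=R.from_euler("z",q[2]); return [M.apply(p)+[q[0],q[1],28] for p in(BODY,CAP)]
def jarup(q): # upright in stand
    M=R.from_euler("z",q[2])*R.from_euler("y",-np.pi/2); return [M.apply(p)+[q[0],q[1],52] for p in(BODY,CAP)]
def standparts(q):
    M=R.from_euler("z",q[2]); P=np.array([[x,y,z] for x in(-44,44) for y in(-44,44) for z in(0,33)],float)
    return [M.apply(P)+[q[0],q[1],0]]
def fit(masks,parts,q0,step=(15,15,.3)):
    def cost(q): return sum(1-np.minimum(m,s).sum()/np.maximum(m,s).sum() for c,m in masks.items() for s in[sil(c,parts(q))])
    s=np.vstack([q0]+[np.add(q0,np.eye(3)[i]*step[i]) for i in range(3)])
    r=minimize(cost,q0,method="Nelder-Mead",options=dict(initial_simplex=s,xatol=.05,fatol=1e-4,maxiter=150));return r.x,r.fun
def mask(t,c,uv):
    return min(bot.outline_of(t,c),key=lambda r:np.hypot(*np.subtract(r["pixel"],uv)))["mask"].astype(float)
E
python3 - <<'E'
from h import *
ims={c:bot.capture(c) for c in("scene","top")}
mj={"scene":mask("jar","scene",(214,153)),"top":mask("jar","top",(317,218))}
ms={"scene":mask("stand","scene",(327,195)),"top":mask("stand","top",(191,222))}
j=ray("top",(317,218),28);s=ray("top",(191,222),20);print(j,s)
for m,f,q,i in((mj,jarparts,[j[0],j[1],0.],0),(ms,standparts,[s[0],s[1],0.],1)):
    q,c=fit(m,f,q);print(q,c)
    for k in m: print(k,fit({k:m[k]},f,q,(5,5,.1)))
    for k in ims:
        for p in f(q): cv2.polylines(ims[k],[cv2.convexHull(np.round(proj(k,p)).astype(np.int32))],True,(255,0,255),1)
cr=[cv2.resize(ims["scene"][110:230,180:380,::-1],None,fx=3.9,fy=2.4*1.6/1.6,interpolation=2),cv2.resize(ims["top"][160:280,150:350,::-1],None,fx=3.9,fy=2.4,interpolation=2)]
cv2.imwrite("pics/c.png",np.vstack(cr))
E
```

```text
[ 503.03360701 -147.80632493   28.        ] [485.22842471 173.44212601  20.        ]
[ 5.05181750e+02 -1.45081528e+02  1.55553834e-01] 0.2621799452552992
scene (array([ 5.07613249e+02, -1.42261343e+02,  1.64400008e-01]), np.float64(0.07861986831000689))
top (array([ 5.04436654e+02, -1.47524422e+02,  1.38508431e-01]), np.float64(0.10575375188243241))
[4.86390321e+02 1.74361896e+02 3.08591865e-01] 0.24607697534496742
scene (array([4.88997003e+02, 1.77716030e+02, 2.71747930e-01]), np.float64(0.10713681492364557))
top (array([4.84289753e+02, 1.71440517e+02, 3.02129698e-01]), np.float64(0.08083696028262888))
```

View pics/c.png

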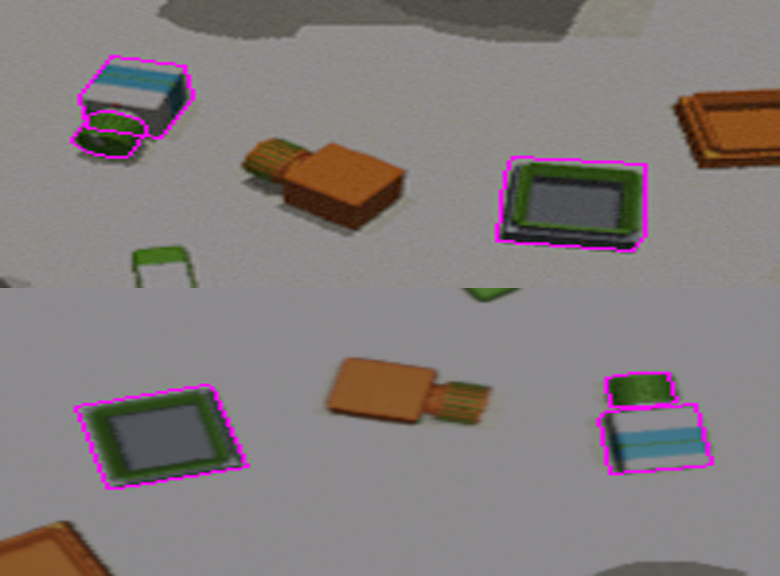

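The crop confirms both fits: the white jar with the blue label has its cap away from the robot, and the grey stand has green lips. The plan:
- Grip the body with the tool leaning 30° over the cap.
- Turn the jar half round in the air.
- Tip it up with the tool pointing back toward the robot, then lower it into the stand.

```bash
cat > go.py <<'E'
# usage: go.py x y z roll pitch yaw n  -> identical row repeated n times that leads from the present pose there
import sys
from h import *
def Rr(e): return R.from_euler("xyz",e)
def plan(p,e,n,p0=None,e0=None):
    o=bot.get_obs();p0=o["tool_pos"] if p0 is None else p0;R0=Rr(o["tcp_rot"] if e0 is None else e0)
    w=(R0.inv()*Rr(e)).as_rotvec()/n
    A=sum((R0*R.from_rotvec(k*w)).as_matrix() for k in range(n))
    return np.round(np.linalg.solve(A,np.subtract(p,p0)),1).tolist()+np.round(w,4).tolist()
def path(wps,chain=True):
    p0=e0=None
    for p,e,n in wps: print(n,"x",plan(p,e,n,p0,e0)); p0,e0=p,e
def jar_grasp(back=0,q=(505.2,-145.1,.155)):
    e=[np.pi,np.pi/6,q[2]];M=Rr(e).as_matrix()
    return R.from_euler("z",q[2]).apply([5,0,3])+[q[0],q[1],28]+M[:,2]*(19-back),e
S=(486.4,174.4,.30)
def stand_pose(up=0,s=S):
    g,e=jar_grasp();J=R.from_euler("z",.155);pj=np.array([505.2,-145.1,28])
    F=R.from_euler("z",s[2]+np.pi)*R.from_euler("y",-np.pi/2)  # jar x up
    D=F*J.inv();return D.apply(g-pj)+[s[0],s[1],52+up],(D*Rr(e)).as_euler("xyz")
E
python3 - <<'E'
from go import *
print(jar_grasp(),stand_pose())
g,e=jar_grasp(120)
o=bot.get_obs()
m=(o["tool_pos"]+g)/2; path([([330,-300,230],[np.pi,0,.2],9),(g,e,9)])
E
```

```text
(array([ 500.75394811, -145.79471045,   14.54551733]), [3.141592653589793, 0.5235987755982988, 0.155]) (array([473.54644176, 170.4239285 ,  47.5       ]), array([-3.14159265, -1.04719755, -2.84159265]))
9 x [27.2, -17.7, -0.4, 0.0, 0.0, 0.0049]
9 x [30.8, -13.2, 5.6, 0.0013, -0.0582, 0.0049]
```

```bash
python3 -m jog '[[27.2,-17.7,-0.4,0,0,0.005],[27.2,-17.7,-0.4,0,0,0.005],[27.2,-17.7,-0.4,0,0,0.005],[27.2,-17.7,-0.4,0,0,0.005],[27.2,-17.7,-0.4,0,0,0.005],[27.2,-17.7,-0.4,0,0,0.005],[27.2,-17.7,-0.4,0,0,0.005],[27.2,-17.7,-0.4,0,0,0.005],[27.2,-17.7,-0.4,0,0,0.005]]' 100
python3 -m jog '[[30.8,-13.2,5.6,0.001,-0.058,0.005],[30.8,-13.2,5.6,0.001,-0.058,0.005],[30.8,-13.2,5.6,0.001,-0.058,0.005],[30.8,-13.2,5.6,0.001,-0.058,0.005],[30.8,-13.2,5.6,0.001,-0.058,0.005],[30.8,-13.2,5.6,0.001,-0.058,0.005],[30.8,-13.2,5.6,0.001,-0.058,0.005],[30.8,-13.2,5.6,0.001,-0.058,0.005],[30.8,-13.2,5.6,0.001,-0.058,0.005],[0,0,0,0,0,0]]'
python3 - <<'E'
from go import *
g,e=jar_grasp(120);print(g,bot.get_obs()["joint_positions"]);path([(g,e,2),(jar_grasp()[0],e,6)])
ims=[bot.capture(c) for c in("scene","top")]
cr=[cv2.resize(ims[0][80:230,130:330,::-1],None,fx=2,fy=2),cv2.resize(ims[1][130:280,230:430,::-1],None,fx=2,fy=2)]
cv2.imwrite("pics/d.png",np.hstack(cr))
E
```

```text
time: 1.8
tool_pos: [330.9, -298.8, 230.5]
tcp_rot: [3.141, -0.0, 0.198]
contact_force: [1.2, -0.7, -0.6]
grip_width: 91.6
finger_force: 0.0
time: 2.8
tool_pos: [560.6, -134.0, 111.7]
tcp_rot: [-3.139, 0.532, 0.159]
contact_force: [-1.8, 0.7, -1.2]
grip_width: 91.7
finger_force: 0.0
[ 560.03463996 -136.53190449  118.46856578] [-0.25577173  0.85340801  1.05546671 -0.20563216  1.72420241  1.17668031]
2 x [-2.1, 1.2, -2.7, -0.0004, 0.004, 0.0016]
6 x [0.0, 0.0, 20.0, 0.0, 0.0, 0.0]
```

View pics/d.png

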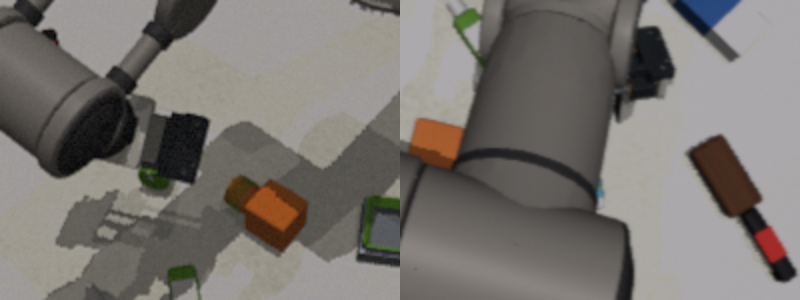

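The picture shows the open gripper just over the jar's cap (left panel 155,178), with the orange jar clear of it (275,210). The jar's body is hidden, so I correct slightly, go down and close.

```bash
sed -i 's/from_rotvec(k\*w)/from_rotvec((k+.5)*w)/' go.py
python3 -m jog '[[-2.1,1.2,-2.7,0,0.004,0.002],[-2.1,1.2,-2.7,0,0.004,0.002],[0,0,20,0,0,0],[0,0,20,0,0,0],[0,0,20,0,0,0],[0,0,20,0,0,0],[0,0,20,0,0,0],[0,0,18,0,0,0],[0,0,2,0,0,0],[0,0,0,0,0,0]]'
python3 -m jog '[[0,0,0,0,0,0],[0,0,0,0,0,0],[0,0,0,0,0,0],[0,0,0,0,0,0],[0,0,0,0,0,0],[0,0,0,0,0,0],[0,0,0,0,0,0],[0,0,0,0,0,0]]' 0
```

```text
time: 3.9
tool_pos: [501.6, -150.0, 22.8]
tcp_rot: [3.135, 0.512, 0.145]
contact_force: [-0.1, 0.3, 0.7]
grip_width: 92.0
finger_force: 0.0
time: 4.7
tool_pos: [501.4, -148.7, 21.3]
tcp_rot: [3.137, 0.514, 0.148]
contact_force: [2.1, 4.3, 3.8]
grip_width: 55.9
finger_force: 30.0
```

```bash
sed -i 's/from_rotvec((k+.5)\*w)/from_rotvec(k*w)/' go.py
python3 -m jog '[[0,0,0,0,0,0],[0,0,0,0,0,0],[0,0,0,0,0,0]]'
cat >> go.py <<'E'
def lock(o): # jar in tool, jar lying flat with sides along the pads
    import json
    T=Rr(o["tcp_rot"]);t=o["tool_pos"];x=T.as_matrix()[:,0];yaw=np.arctan2(x[1],x[0]);J=R.from_euler("z",yaw)
    pj=np.array([505.2,-145.1,28.]); 
    rel=T.inv().apply(pj-t); rel[1]=0
    # keep height 28: adjust along tool y only (level)
    json.dump([rel.tolist(),(T.inv()*J).as_quat().tolist()],open("rel.json","w"));return rel,yaw
def tool_for(pj,J):
    import json
    rel,q=json.load(open("rel.json"));T=J*R.from_quat(q).inv();return np.asarray(pj)-T.apply(rel),T.as_euler("xyz")
def upright(up=0,s=S): return tool_for([s[0],s[1],52+up],R.from_euler("z",s[2]+np.pi)*R.from_euler("y",-np.pi/2))
E
python3 - <<'E'
from go import *
o=bot.get_obs();print(o["tool_pos"],o["tcp_rot"],lock(o),upright(),upright(130))
p=o["tool_pos"]
path([(p+[0,0,200],o["tcp_rot"],8),([520,10,240],[np.pi,0,1.25],11),([500,160,240],[np.pi,-.5,2.4],11),(*upright(130),9)])
E
```

```text
time: 5.0
tool_pos: [501.3, -148.9, 21.3]
tcp_rot: [3.136, 0.514, 0.147]
contact_force: [0.8, 5.0, 4.6]
grip_width: 55.8
finger_force: 30.0
[ 501.32828988 -148.94410246   21.28526252] [3.13623496 0.51393225 0.14734864] (array([ 0.52548862,  0.        , -8.02470534]), np.float64(0.14734863826904898)) (array([479.95823761, 172.4523331 ,  47.59746379]), array([ 3.13623496, -1.05686407, -2.84159265])) (array([479.95823761, 172.4523331 , 177.59746379]), array([ 3.13623496, -1.05686407, -2.84159265]))
8 x [-12.3, 0.1, -21.8, 0.0, 0.0, 0.0]
11 x [10.0, -11.2, -4.1, -0.0253, 0.0421, -0.0978]
11 x [14.3, 1.0, 3.3, 0.0261, 0.0403, -0.1023]
9 x [-2.8, 1.4, 6.9, 0.0817, 0.0563, -0.0832]
```

```bash
python3 -m jog '[[-12.3,0.1,-21.8,0,0,0],[-12.3,0.1,-21.8,0,0,0],[-12.3,0.1,-21.8,0,0,0],[-12.3,0.1,-21.8,0,0,0],[-12.3,0.1,-21.8,0,0,0],[-12.3,0.1,-21.8,0,0,0],[-12.3,0.1,-21.8,0,0,0],[-12.3,0.1,-21.8,0,0,0],[0,0,0,0,0,0]]'
python3 -m jog '[[10,-11.2,-4.1,-0.025,0.042,-0.098],[10,-11.2,-4.1,-0.025,0.042,-0.098],[10,-11.2,-4.1,-0.025,0.042,-0.098],[10,-11.2,-4.1,-0.025,0.042,-0.098],[10,-11.2,-4.1,-0.025,0.042,-0.098],[10,-11.2,-4.1,-0.025,0.042,-0.098],[10,-11.2,-4.1,-0.025,0.042,-0.098],[10,-11.2,-4.1,-0.025,0.042,-0.098],[10,-11.2,-4.1,-0.025,0.042,-0.098],[10,-11.2,-4.1,-0.025,0.042,-0.098],[10,-11.2,-4.1,-0.025,0.042,-0.098]]'
python3 -m jog '[[14.3,1,3.3,0.026,0.040,-0.102],[14.3,1,3.3,0.026,0.040,-0.102],[14.3,1,3.3,0.026,0.040,-0.102],[14.3,1,3.3,0.026,0.040,-0.102],[14.3,1,3.3,0.026,0.040,-0.102],[14.3,1,3.3,0.026,0.040,-0.102],[14.3,1,3.3,0.026,0.040,-0.102],[14.3,1,3.3,0.026,0.040,-0.102],[14.3,1,3.3,0.026,0.040,-0.102],[14.3,1,3.3,0.026,0.040,-0.102],[14.3,1,3.3,0.026,0.040,-0.102],[0,0,0,0,0,0]]'
python3 - <<'E'
from go import *
print(bot.get_obs()["joint_positions"]); path([(*upright(130),9)])
E
```

```text
time: 5.9
tool_pos: [502.5, -150.3, 223.6]
tcp_rot: [3.131, 0.509, 0.145]
contact_force: [1.1, 0.4, -1.9]
grip_width: 55.6
finger_force: 30.0
time: 7.0
tool_pos: [519.1, 10.6, 237.8]
tcp_rot: [-3.136, -0.001, 1.255]
contact_force: [-0.9, -0.1, -3.3]
grip_width: 56.2
finger_force: 30.0
time: 8.2
tool_pos: [499.3, 161.0, 237.1]
tcp_rot: [-3.136, -0.503, 2.397]
contact_force: [0.0, -0.6, -3.4]
grip_width: 56.0
finger_force: 30.0
[-0.02914242  0.53201004  1.301077    0.31960406  1.69887496 -0.87848159]
9 x [-2.6, 1.3, 6.6, 0.0814, 0.0557, -0.0835]
```

```bash
python3 -m jog '[[-2.6,1.3,6.6,0.081,0.056,-0.0835],[-2.6,1.3,6.6,0.081,0.056,-0.0835],[-2.6,1.3,6.6,0.081,0.056,-0.0835],[-2.6,1.3,6.6,0.081,0.056,-0.0835],[-2.6,1.3,6.6,0.081,0.056,-0.0835],[-2.6,1.3,6.6,0.081,0.056,-0.0835],[-2.6,1.3,6.6,0.081,0.056,-0.0835],[-2.6,1.3,6.6,0.081,0.056,-0.0835],[-2.6,1.3,6.6,0.081,0.056,-0.0835],[0,0,0,0,0,0],[0,0,0,0,0,0]]'
python3 - <<'E'
from go import *
o=bot.get_obs();print(o["tool_pos"],o["tcp_rot"],o["joint_positions"],upright(130)); path([(*upright(130),1),(*upright(30),5)])
ims={c:bot.capture(c) for c in("scene","top")}
cr=[cv2.resize(ims["scene"][100:250,250:450,::-1],None,fx=2,fy=2),cv2.resize(ims["top"][130:280,110:310,::-1],None,fx=2,fy=2)]
cv2.imwrite("pics/e.png",np.hstack(cr))
E
```

```text
time: 9.3
tool_pos: [480.8, 172.2, 179.1]
tcp_rot: [3.136, -1.052, -2.849]
contact_force: [0.4, -0.5, -3.4]
grip_width: 55.8
finger_force: 30.0
[480.77505874 172.24706628 179.06020328] [ 3.13649155 -1.05238953 -2.84868307] [ 0.22675063  1.02076928  0.83354128 -0.07273463  2.3375732  -1.65411556] (array([479.95823761, 172.4523331 , 177.59746379]), array([ 3.13623496, -1.05686407, -2.84159265]))
1 x [-0.9, 0.4, 1.4, 0.0059, 0.0045, -0.0035]
5 x [-17.4, -0.1, 9.8, 0.0, 0.0, 0.0]
```

View pics/e.png

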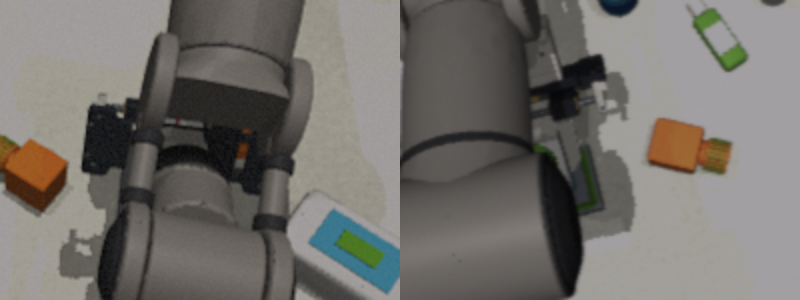

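The arm hides the jar in both views. The stand's right edge shows below it (right panel 585,190), nothing is near the gripper, and the grip width is still 56 mm. I lower it, watching the force.

```bash
python3 -m jog '[[-0.9,0.4,1.4,0.006,0.0045,-0.0035],[-17.4,-0.1,9.8,0,0,0],[-17.4,-0.1,9.8,0,0,0],[-17.4,-0.1,9.8,0,0,0],[-17.4,-0.1,9.8,0,0,0],[-17.4,-0.1,9.8,0,0,0],[0,0,0,0,0,0],[0,0,0,0,0,0]]'
python3 -m jog '[[-3.5,0,2,0,0,0],[-3.5,0,2,0,0,0],[-3.5,0,2,0,0,0],[0,0,0,0,0,0],[0,0,0,0,0,0]]'
python3 -m jog '[[-3.5,0,2,0,0,0],[-3.5,0,2,0,0,0],[0,0,0,0,0,0],[0,0,0,0,0,0]]'
python3 -c "
from go import *
o=bot.get_obs();print(upright(0),o['joint_positions'],o['moment']);path([(*upright(5),1)])"
```

```text
time: 10.2
tool_pos: [479.6, 172.6, 78.7]
tcp_rot: [3.13, -1.059, -2.833]
contact_force: [0.1, -0.3, -2.7]
grip_width: 55.7
finger_force: 30.0
time: 10.7
tool_pos: [479.6, 172.6, 66.9]
tcp_rot: [3.13, -1.058, -2.833]
contact_force: [0.2, 0.1, -3.2]
grip_width: 56.4
finger_force: 30.0
time: 11.1
tool_pos: [479.5, 172.7, 58.6]
tcp_rot: [3.13, -1.058, -2.833]
contact_force: [-0.5, -0.2, -3.0]
grip_width: 55.9
finger_force: 30.0
(array([479.95823761, 172.4523331 ,  47.59746379]), array([ 3.13623496, -1.05686407, -2.84159265])) [ 0.23060801  1.15909908  0.87397259 -0.06798081  2.16498868 -1.64705039] [ 0.35291727 -1.09370603 -0.08063306]
1 x [-5.4, -0.4, 2.6, -0.0012, -0.0016, 0.0041]
```

```bash
python3 -m jog '[[-3.5,0,2,0,0,0],[-2.6,0,1.5,0,0,0],[0,0,0,0,0,0],[0,0,0,0,0,0]]'
python3 -m jog '[[-1.7,0,1,0,0,0],[0,0,0,0,0,0],[0,0,0,0,0,0]]'
python3 -m jog '[[-1.7,0,1,0,0,0],[0,0,0,0,0,0],[0,0,0,0,0,0]]'
```

```text
time: 11.5
tool_pos: [479.4, 172.7, 51.7]
tcp_rot: [3.13, -1.058, -2.833]
contact_force: [0.6, -0.7, -3.0]
grip_width: 56.1
finger_force: 30.0
time: 11.8
tool_pos: [479.5, 172.7, 49.8]
tcp_rot: [3.13, -1.058, -2.833]
contact_force: [-0.3, 0.3, -3.3]
grip_width: 55.9
finger_force: 30.0
time: 12.1
tool_pos: [479.6, 172.7, 48.4]
tcp_rot: [3.13, -1.058, -2.833]
contact_force: [2.3, 0.2, 0.9]
grip_width: 55.6
finger_force: 30.0
```

```bash
python3 -m jog '[[-0.9,0,0.5,0,0,0],[0,0,0,0,0,0],[0,0,0,0,0,0]]'
python3 -m jog '[[-0.9,0,0.5,0,0,0],[0,0,0,0,0,0],[0,0,0,0,0,0]]'
```

```text
time: 12.4
tool_pos: [479.6, 172.7, 48.4]
tcp_rot: [3.13, -1.058, -2.833]
contact_force: [2.5, 0.6, 6.7]
grip_width: 56.1
finger_force: 30.0
time: 12.7
tool_pos: [479.6, 172.7, 48.3]
tcp_rot: [3.13, -1.059, -2.834]
contact_force: [2.7, 0.6, 11.7]
grip_width: 55.9
finger_force: 30.0
```

```bash
python3 -m jog '[[0,0,0,0,0,0],[0,0,0,0,0,0],[0,0,0,0,0,0],[0,0,0,0,0,0],[0,0,0,0,0,0],[0,0,0,0,0,0],[0,0,0,0,0,0]]' 100
python3 -m jog '[[0,0,-10,0,0,0],[0,0,-15,0,0,0],[0,0,-15,0,0,0],[17,0,-10,0,0,0],[17,0,-10,0,0,0],[17,0,-10,0,0,0],[17,0,-10,0,0,0],[17,0,-10,0,0,0],[17,0,-10,0,0,0],[17,0,-10,0,0,0],[17,0,-10,0,0,0],[0,0,0,0,0,0]]'
python3 - <<'E'
from go import *
o=bot.get_obs();print(o["joint_positions"])
p=o["tool_pos"];q=p+[-60,-250,40]
path([(q,[np.pi,-.2,-2.4],12)])
E
```

```text
time: 13.4
tool_pos: [479.4, 172.7, 45.7]
tcp_rot: [3.13, -1.058, -2.833]
contact_force: [-0.4, 0.4, 0.1]
grip_width: 91.5
finger_force: 0.0
time: 14.6
tool_pos: [516.1, 183.0, 227.3]
tcp_rot: [3.131, -1.051, -2.834]
contact_force: [0.8, 0.4, 0.2]
grip_width: 91.9
finger_force: 0.0
[ 0.2326113   1.07624468  0.57793801 -0.09584284  2.5358591  -1.68669955]
12 x [14.3, -15.8, 6.0, 0.0226, -0.0697, -0.0306]
```

```bash
python3 - <<'E'
from go import *
path([([480,50,290],[np.pi,-.3,2.7],8),([400,-130,300],[np.pi,0,1.6],10)])
E
```

```text
8 x [8.0, -17.8, -2.6, -0.0587, -0.0898, 0.0742]
10 x [-10.1, -18.0, -2.2, -0.0165, -0.0269, 0.1091]
```

```bash
python3 -m jog '[[8,-17.8,-2.6,-0.059,-0.09,0.074],[8,-17.8,-2.6,-0.059,-0.09,0.074],[8,-17.8,-2.6,-0.059,-0.09,0.074],[8,-17.8,-2.6,-0.059,-0.09,0.074],[8,-17.8,-2.6,-0.059,-0.09,0.074],[8,-17.8,-2.6,-0.059,-0.09,0.074],[8,-17.8,-2.6,-0.059,-0.09,0.074],[8,-17.8,-2.6,-0.059,-0.09,0.074]]'
python3 -m jog '[[-10,-18,-2.2,-0.0165,-0.027,0.109],[-10,-18,-2.2,-0.0165,-0.027,0.109],[-10,-18,-2.2,-0.0165,-0.027,0.109],[-10,-18,-2.2,-0.0165,-0.027,0.109],[-10,-18,-2.2,-0.0165,-0.027,0.109],[-10,-18,-2.2,-0.0165,-0.027,0.109],[-10,-18,-2.2,-0.0165,-0.027,0.109],[-10,-18,-2.2,-0.0165,-0.027,0.109],[-10,-18,-2.2,-0.0165,-0.027,0.109],[-10,-18,-2.2,-0.0165,-0.027,0.109],[0,0,0,0,0,0]]'
python3 - <<'E'
from go import *
print(bot.get_obs()["joint_positions"])
ims={c:bot.capture(c) for c in("scene","top")}
for c in ims:
    for r in bot.outline_of("jar",c)[:3]: print(c,round(r["p"],2),r["pixel"],r["mask"].sum())
    print(proj(c,[[486.4,174.4,6],[486.4,174.4,106]]))
cr=[cv2.resize(ims["scene"][120:240,260:420,::-1],None,fx=2.5,fy=2.5,interpolation=2),cv2.resize(ims["top"][150:270,110:270,::-1],None,fx=2.5,fy=2.5,interpolation=2)]
cv2.imwrite("pics/f.png",np.hstack(cr))
E
```

```text
time: 15.4
tool_pos: [479.5, 48.9, 286.4]
tcp_rot: [3.141, -0.3, 2.696]
contact_force: [-0.6, -0.6, 0.5]
grip_width: 92.3
finger_force: 0.0
time: 16.5
tool_pos: [398.3, -129.7, 296.7]
tcp_rot: [-3.138, 0.0, 1.598]
contact_force: [-0.0, 0.6, 0.3]
grip_width: 91.8
finger_force: 0.0
[-0.49683014  0.09332549  1.65302272 -0.00175747  1.397891   -0.52382781]
scene 0.65 [266.0, 181.7] 967
scene 0.37 [329.1, 185.0] 770
[[325.77023326 196.40905135]
 [331.90688906 174.83699779]]
top 0.76 [253.7, 207.9] 886
top 0.7 [188.2, 221.8] 532
top 0.55 [93.2, 219.4] 2850
[[191.42758509 222.01083323]
 [185.40109117 218.3101642 ]]
```

View pics/f.png

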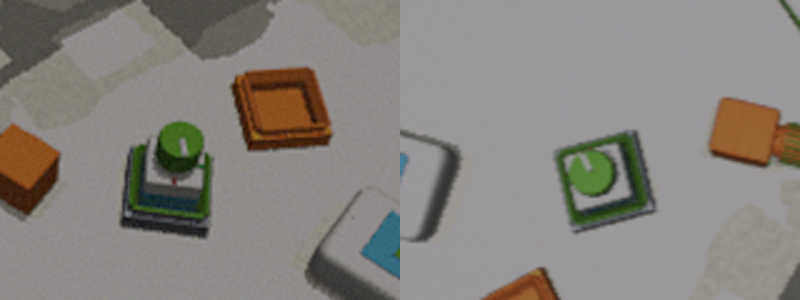

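The picture shows the jar upright and centred in the grey stand, with its cap at scene (332,177) and top (187,219), matching the prediction. The ridge is visible and the bystanders are in place. Now the cap.

```bash
python3 - <<'E'
from go import *
e=[np.pi,0,1.1]
path([([486,174.5,200],e,9),([486,174.5,82],e,6)])
E
```

```text
9 x [35.3, 3.0, 10.7, -0.0004, -0.0001, 0.0559]
6 x [0.0, -0.0, 19.7, 0.0, 0.0, 0.0]
```

```bash
python3 -m jog '[[35.3,3,10.7,0,0,0.056],[35.3,3,10.7,0,0,0.056],[35.3,3,10.7,0,0,0.056],[35.3,3,10.7,0,0,0.056],[35.3,3,10.7,0,0,0.056],[35.3,3,10.7,0,0,0.056],[35.3,3,10.7,0,0,0.056],[35.3,3,10.7,0,0,0.056],[35.3,3,10.7,0,0,0.056],[0,0,0,0,0,0],[0,0,0,0,0,0],[0,0,0,0,0,0]]'
python3 -c "
from go import *
e=[np.pi,0,1.1]
path([([486,174.5,150],e,3),([486,174.5,82],e,4)]);print(bot.get_obs()['joint_positions'])"
```

```text
time: 17.9
tool_pos: [486.4, 173.6, 200.0]
tcp_rot: [-3.138, 0.002, 1.099]
contact_force: [-0.5, 0.8, 0.3]
grip_width: 92.0
finger_force: 0.0
3 x [0.2, -0.2, 16.7, -0.0013, 0.0005, -0.0005]
4 x [0.0, -0.0, 17.0, 0.0, 0.0, 0.0]
[1.93648064e-01 3.52162043e-01 1.58676908e+00 1.25250980e-03
 1.20668541e+00 6.65485380e-01]
```

```bash
python3 -m jog '[[0.2,-0.2,16.7,-0.001,0,0],[0.2,-0.2,16.7,-0.001,0,0],[0.2,-0.2,16.7,-0.001,0,0],[0,0,17,0,0,0],[0,0,17,0,0,0],[0,0,17,0,0,0],[0,0,17,0,0,0],[0,0,0,0,0,0],[0,0,0,0,0,0]]'
python3 -m jog '[[0,0,0,0,0,0],[0,0,0,0,0,0],[0,0,0,0,0,0],[0,0,0,0,0,0],[0,0,0,0,0,0],[0,0,0,0,0,0],[0,0,0,0,0,0],[0,0,0,0,0,0],[0,0,0,0,0,0]]' 0
```

```text
time: 18.8
tool_pos: [486.5, 174.1, 82.7]
tcp_rot: [-3.141, 0.001, 1.097]
contact_force: [-0.5, -0.3, -0.5]
grip_width: 91.9
finger_force: 0.0
time: 19.7
tool_pos: [486.2, 174.7, 81.9]
tcp_rot: [-3.141, 0.001, 1.097]
contact_force: [-1.5, 0.1, 0.5]
grip_width: 41.1
finger_force: 30.0
```

Well centred on the cap (width 41–42 mm). Push in.

```bash
python3 -m jog '[[0,0,2,0,0,0],[0,0,2,0,0,0],[0,0,2,0,0,0],[0,0,0,0,0,0],[0,0,0,0,0,0]]'
python3 -m jog '[[0,0,1,0,0,0],[0,0,0.5,0,0,0],[0,0,0,0,0,0],[0,0,0,0,0,0],[0,0,0,0,0,0]]'
```

```text
time: 20.2
tool_pos: [486.3, 174.8, 76.5]
tcp_rot: [-3.141, 0.001, 1.097]
contact_force: [-3.0, -0.5, 8.1]
grip_width: 41.0
finger_force: 30.0
time: 20.7
tool_pos: [486.3, 174.8, 75.2]
tcp_rot: [-3.142, 0.001, 1.097]
contact_force: [-2.5, -0.8, 8.5]
grip_width: 41.6
finger_force: 30.0
```

```bash
python3 -m jog '[[0,0,0.7,0,0,0],[0,0,0,0,0,0],[0,0,0,0,0,-0.05],[0,0,0,0,0,-0.1],[0,0,0,0,0,-0.1],[0,0,0,0,0,-0.1],[0,0,0,0,0,-0.1],[0,0,0,0,0,0]]'
python3 -m jog '[[0,0,0,0,0,-0.1],[0,0,0,0,0,-0.1],[0,0,0,0,0,-0.1],[0,0,0,0,0,-0.1],[0,0,0,0,0,-0.1],[0,0,0,0,0,-0.1],[0,0,0,0,0,-0.1],[0,0,0,0,0,-0.1],[0,0,0,0,0,0],[0,0,0,0,0,0]]'
python3 -c "
from go import *
o=bot.get_obs();print(o['moment'],o['joint_positions'])"
```

```text
time: 21.5
tool_pos: [486.2, 174.8, 74.5]
tcp_rot: [-3.141, 0.001, 1.55]
contact_force: [-3.3, -0.2, 10.5]
grip_width: 41.6
finger_force: 30.0
time: 22.5
tool_pos: [486.5, 174.8, 74.6]
tcp_rot: [-3.142, 0.001, 2.348]
contact_force: [-2.3, -0.8, 8.8]
grip_width: 41.3
finger_force: 30.0
[-0.01159431  0.35687988  0.00713588] [ 1.96869025e-01  5.03209774e-01  1.74316690e+00 -5.71190929e-04
  8.94945333e-01 -5.79550993e-01]
```

```bash
python3 -m jog '[[0,0,0,0,0,-0.05],[0,0,0,0,0,-0.05],[0,0,0,0,0,0],[0,0,0,0,0,0]]'
python3 -m jog '[[0,0,0,0,0,0],[0,0,0,0,0,0],[0,0,0,0,0,0],[0,0,0,0,0,0],[0,0,0,0,0,0],[0,0,0,0,0,0],[0,0,0,0,0,0],[0,0,0,0,0,0]]' 100
python3 -m jog '[[0,0,-10,0,0,0],[0,0,-20,0,0,0],[0,0,-30,0,0,0],[0,0,-40,0,0,0],[0,0,-40,0,0,0],[0,0,-40,0,0,0],[0,0,-20,0,0,0]]'
python3 -c "
from go import *
path([([380,-130,300],[np.pi,0,2.2],10)])"
```

```text
time: 22.9
tool_pos: [486.6, 175.0, 74.6]
tcp_rot: [3.141, 0.0, 2.446]
contact_force: [-2.8, 0.6, 9.8]
grip_width: 41.3
finger_force: 30.0
time: 23.7
tool_pos: [486.2, 174.7, 73.7]
tcp_rot: [-3.14, -0.0, 2.447]
contact_force: [0.3, 0.2, -0.3]
grip_width: 91.4
finger_force: 0.0
time: 24.4
tool_pos: [487.2, 175.1, 278.4]
tcp_rot: [3.138, 0.004, 2.448]
contact_force: [1.2, 0.5, -0.1]
grip_width: 91.8
finger_force: 0.0
10 x [-14.6, -28.9, -2.2, 0.0004, 0.0003, 0.0248]
```

```bash
python3 -m jog '[[-14.6,-28.9,-2.2,0,0,0.025],[-14.6,-28.9,-2.2,0,0,0.025],[-14.6,-28.9,-2.2,0,0,0.025],[-14.6,-28.9,-2.2,0,0,0.025],[-14.6,-28.9,-2.2,0,0,0.025],[-14.6,-28.9,-2.2,0,0,0.025],[-14.6,-28.9,-2.2,0,0,0.025],[-14.6,-28.9,-2.2,0,0,0.025],[-14.6,-28.9,-2.2,0,0,0.025],[-14.6,-28.9,-2.2,0,0,0.025],[0,0,0,0,0,0],[0,0,0,0,0,0]]'
python3 - <<'E'
from go import *
ims={c:bot.capture(c) for c in("scene","top")}
cr=[cv2.resize(ims["scene"][120:240,260:420,::-1],None,fx=2.5,fy=2.5,interpolation=2),cv2.resize(ims["top"][150:270,110:270,::-1],None,fx=2.5,fy=2.5,interpolation=2)]
cv2.imwrite("pics/g.png",np.hstack(cr))
E
```

```text
time: 25.6
tool_pos: [378.9, -129.9, 296.6]
tcp_rot: [-3.141, 0.001, 2.196]
contact_force: [-0.5, 0.4, -0.6]
grip_width: 91.8
finger_force: 0.0
```

View pics/g.png

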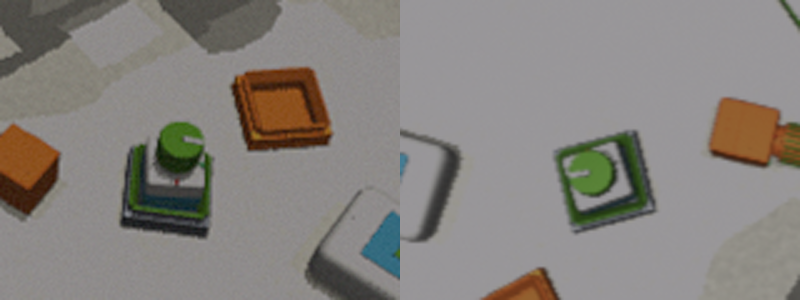

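The jar is still home at top (187,219) and the cap is up. The ridge now points left in the top view, so I measure how far it turned.

```bash
python3 - <<'E'
from h import *
# ridge: fit with plane z=106 in each camera; ridge pixels = bright low-saturation inside the cap's top disc
for f in("f","g"):
    im=cv2.imread(f"pics/{f}.png").astype(float)
    for c,ox,u0,v0 in(("scene",0,260,120),("top",400,110,150)):
        best=[]
        for du in np.arange(-2,2.1,.5):
          for dv in np.arange(-2,2.1,.5):
            # disc centre by greenness
            th=np.linspace(0,2*np.pi,180,endpoint=False)
            P=np.array([[486.2+r*np.cos(a),174.6+r*np.sin(a),106] for r in(8,11,14,17) for a in th])
            uv=(proj(c,P)+[du,dv]-[u0,v0])*2.5+[ox,0]
            s=cv2.remap(im,np.float32(uv[:,:1]),np.float32(uv[:,1:]),1)[:,0]
            w=np.minimum(s[:,0],s[:,2]).reshape(4,-1).mean(0); w=cv2.blur(np.tile(w,3)[None],(15,1))[0][180:360]
            best.append((w.max()-np.median(w),th[w.argmax()],du,dv))
        best.sort();print(f,c,np.round(best[-5:],2).tolist())
E
```

```text
f scene [[85.77, 0.42, 1.0, 0.0], [86.45, 0.52, 0.5, 0.0], [87.04, 0.63, 0.0, 0.5], [87.12, 0.45, 1.0, 0.5], [87.53, 0.52, 0.5, 0.5]]
f top [[74.19, 0.49, 1.0, 1.0], [74.24, 0.42, 1.0, 1.5], [74.24, 0.66, 2.0, 1.0], [74.67, 0.52, 1.5, 1.5], [74.85, 0.56, 1.5, 1.0]]
g scene [[83.08, 1.92, -1.0, 0.5], [83.1, 1.85, 0.0, 0.5], [83.5, 1.75, -0.5, 0.0], [83.97, 1.88, -0.5, 0.5], [84.09, 1.99, -0.5, 1.0]]
g top [[67.74, 1.82, 0.0, 0.0], [67.83, 1.85, -0.5, 0.0], [67.9, 1.75, -0.5, 0.5], [68.01, 1.75, 2.0, 0.0], [68.08, 1.64, 2.0, 0.5]]
```

The ridge turned about 1.3 rad in both views, which matches the wrist's 1.35 rad. The cap is up, so I hand in.

```bash
python3 -c "
from plant import bot
print(bot.close_job())"
```

```text
the job is handed in; nothing more can be done
None
```

I handed the job in: the jar stands home in the grey stand, and its cap is turned about 1.3 rad past the stop and sprung back up. In the last close-up nothing near the stand had moved, but I did not re-check all six bystanders, and the hand-in gave no verdict.

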